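# Hand lamp off its bayonet charger, set down to light the pinion

### The arm

A 6-joint arm with a two-finger parallel gripper is mounted at the origin on a cart in front of the work surface, level with it; the furniture and walls round the work are solid. World frame = base frame: x ahead of the robot, y to its left, z up, the work surface at z = 0. Lengths are in m, angles in rad, forces in N, time in s.
With the tool pointing down it reaches from about 0.4 to 0.825 m from the base axis. Payload 7 kg.
Tool frame: the origin (TCP) lies on the centre line of the jaws, within the pads' length; the fingertips stand 19 mm ahead of it and the grasp point (between the pads) is the TCP; z points along the fingers, y is the line along which they close (so a half turn about z gives the same grasp; the last joint's range is limited). The gripper opens to 88 mm and grips with 3 to 60 N. Pads are 19 mm wide; open, the fingers measure 130 mm over their backs; the gripper's body (78 mm by 193 mm) begins 47 mm behind the grasp point.
Start: joints at [1.41, 0.359, 0.012, 0, -1.224, -0.288], TCP at [0.293, 0.608, 0.246] pointing down, gripper open.
Joint ranges: [-3.07, 3.07], [-1.43, 2.12], [-1.02, 1.25], [-3.03, 1.67], [-3.05, -0], [-3.03, 3.03]. Speed limits (rad/s): [2.39, 2.39, 3.01, 3.14, 3.14, 3.14].

### API

Orientations are given as [roll, pitch, yaw] about the fixed x, y, z axes, in that order (R = Rz(yaw) Ry(pitch) Rx(roll)).
In Python, from station import arm, imaging, models gives the robot as it stands.
- The arm moves only by the tool play_rows, never from a script. Its arguments are lists of equal length, an entry for each row: "travel": the shift along the tool's x, y, z in units of 25 mm (1.0 is 25 mm), a list of three; "twist": the turn about the tool's z in units of 0.15 rad (1.0 is 0.15 rad). A call has 1 to 8 rows; each row shifts and turns the commanded pose from where the row before left it, along the tool's axes as they then stand; what a row does not reach is not made up. A row lasts 1/8 s, in which the tool goes at most 62.5 mm and 10.7 degrees, less where a joint would pass 70% of its speed; a pose out of reach is approached as far as the arm can. A call with a number of a shift or a turn outside -1 to 1 is refused whole. A call with a gripper value outside its range is refused whole. "fingers" is the opening, from 0 (shut) to 1 (fully open), set as the call begins (left out, the last holds). The fingers move at their own pace and stop on an object; "newtons" is the grip in N (left out, the last holds). Time passes only in rows, so rows that do not move let the fingers close. It gives the time, the measured TCP pose, the force, the opening and the grip force at its end, in the units of the state.
- arm.get_state(): the state, without advancing time (a new reading comes with each control period).
- imaging.grab_frame(name): name is "side" or "top"; returns a dict with "pixels" (420x560x3 uint8, red, green, blue), "fx", "fy", "cx", "cy" (pixels), "R" (3x3) and "t" (3): a world point X has camera coordinates R X + t. Camera axes: x right, y down, z forward; pixel columns grow to the right and rows downward; lengths in m; the calibration is good to about 2 mm. A picture is of the moment at which its call begins. There is no depth.
- arm.job_done(): hands the job in; it is judged then, once.
Trained networks look in the newest picture that a camera, given by its name, has taken for a name from the list of things; names that differ only in an ending like _2 or _b are one class to them, and where a whole thing is asked for, a point or a joint stands for the part that bears it (a point fixed in the world has none). Each returns a list of dicts, best first, with "confidence" (0 to 1); they miss things now and then, are a little off and sometimes report something else, mostly with a low value. They report only what shows in the picture. A call takes as long as a camera call.
- models.boxes_of(name, camera): "extent" ([centre column, centre row, width, height] in pixels, round what is visible of it).
- models.silhouettes(name, camera): "pixels" (420x560 bool, what is visible of it) and "extent" ([centre column, centre row, width, height] in pixels, round what is visible of it).
The state is a dict: "t": time; "q": joint angles; "qd": joint speeds; "joint_efforts": joint torques, N m; "eef_pos": TCP position; "ee_rot": TCP orientation; "force": force on the tool from outside, world axes, zero at the start; "moment": the same for the moment, N m; "width": finger opening in m; "gripper_force": force on a finger pad.
Only numpy, scipy, OpenCV 4.12 (cv2) and the standard library are available. Lean on these libraries where they do the work, as an engineer would, in place of code of your own. Each camera call takes 0.05 s, during which the arm holds its last target. There are 200 camera calls.

### The job

Take the hand lamp off its sloping charging stand and stand it upright on the bench with its lens squarely facing the pinion, about a hand's breadth (8 cm) of clear space between lens and pinion. Its foot is held by a spring-loaded push-and-turn bayonet: press it down into the stand, turn it anticlockwise (seen from above) as far as it will go, then draw it straight out. Do not force it against the end stop or drop it, and leave the pinion, bolt, nut and spanner where they are.

Things in the scene. Friction and masses are not known exactly. Their poses are not given: they have to be found in the camera images.
- lamp: Hand lamp: upright grey drum, 80 mm across, 114 mm high, handle above, black rubber foot; 0.36 to 0.5 kg. Origin: centre of the foot's underside; z up its axis, x out through the lens. The foot is a skirt 46 mm deep, inner radius 35 mm, round a plug with three lugs; it hides the bayonet and stands flat on a bench.
- lamp_handle (a point): Middle of the lamp's carrying handle, on the lamp's axis 160 mm above its origin. The handle is a straight black bar along lamp y, 84 mm long, flat-sided, 16 mm wide along lamp x and 20 mm deep, on two posts at y = -35 and +35 mm (57 mm free between them); under it 36 mm of free space down to the drum. Axes as the lamp's.
- lamp_lens (a point): Middle of the lens's front: 56 mm from the lamp's axis along lamp x, 79 mm above the lamp's origin. The lens housing is 57 mm across.
- stand_head: Black deck on the stand, 92 mm across. Origin: centre of its upper face, 62 mm above the bench; z is the lamp's axis in the stand, leaning 30 degrees from vertical, top towards the stand's front, roughly the robot's side; x points up the slope, away. Locked, the lamp's origin lies 6 mm up this z axis (a degree or three of play), lens 50 degrees clockwise (seen from above) of x.
- bayonet (a point): On the stand's axis, 40 mm above the deck: top of the collar, 67 mm across, inside the lamp's skirt. To release: press the lamp down the axis at least 4 mm against a spring (3 to 6 N at the hand; at 6 mm the foot meets the deck, hard); kept down but not jammed on the deck, turn it anticlockwise seen from above to the end stop; draw it out along the axis, clear after 46 mm.
- bayonet_stop (a point): The same point as bayonet. The end stop is 34 to 84 degrees anticlockwise of the locked position; its ring is clamped differently every time and is hidden under the skirt, so it must be felt: turning takes under 0.2 Nm, the stop is rigid. 5 degrees short of the stop still releases; at the stop the spring lifts the lamp up to 8 mm if let. Over 90 N on the stand (a twist of 1.7 Nm) is forcing.
- stand: The fixed grey charging stand: base plate 135 x 100 x 10 mm (from 116 mm in front of the origin to 20 mm behind) with a sloping pedestal; 114 mm high without the lamp. Origin on the bench, 32 mm behind the deck's centre; -x is its front.
- pinion: The pinion, a plain steel gear standing on the bench, 47 mm across and 42 mm high, loose. Origin: centre of its underside. It is to be lit by the lamp and not to be moved.
- bolt: Steel M8 bolt standing on its head, 15 mm across, 42 mm high, loose. Origin: centre of its underside. Leave it alone.
- nut: Steel hex nut lying flat, 21 mm across, 10 mm high, loose. Origin: centre of its underside. Leave it alone.
- spanner: Small steel spanner lying flat at the bench's front edge, 128 x 24 x 7 mm, loose, its length along its own x. Origin: centre of its underside. Leave it alone.

How it is judged:
On the way:
1. the lamp has been drawn out of the stand along its axis and is held clear of it (z of lamp in the frame of stand_head above 0.05 m and contact force between lamp and the fingers above 1 N and contact force between lamp and stand below 0.1 N), for 0.1 s.
At the end, for the whole second after the job is handed in: The lamp stands flat and upright on the bench (within 3 degrees), at rest, released and clear of the stand. The pinion's centre lies 115 to 205 mm in front of the lamp's axis (35 to 125 mm clear of the lens) and no more than 40 mm to either side of the lens's line (height (world z) of lamp between -0.004 and 0.004 m and angle between lamp's own z axis and vertical below 0.05 rad and x of pinion in the frame of lamp between 0.115 and 0.205 m and y of pinion in the frame of lamp between -0.04 and 0.04 m and linear speed of lamp below 0.02 m/s and angular speed of lamp below 0.1 rad/s and contact force between lamp and stand below 0.1 N and contact force between lamp and the fingers below 0.1 N); the robot touches nothing.
It fails at once if the lamp is forced in the stand (over 90 N between them) (contact force between lamp and stand above 90 N).
It fails at once if the lamp is dropped (let go more than 12 mm above the bench, away from the stand) (contact force between lamp and the fingers below 0.05 N and height (world z) of lamp above 0.012 m and distance between lamp and stand_head above 0.05 m).
It fails at once if the pinion is moved by more than 10 mm (distance of pinion from where it was at the start of the episode above 0.01 m).
It fails at once if the bolt, nut or spanner is moved by more than 15 mm (distance of any of bolt, nut, spanner from where it was at the start of the episode above 0.015 m).
It also fails if it takes over 70 s, if anything falls off the work surface, if the arm or the gripper's body presses on something with over 40 N, if the wrist force passes 120 N, or if a joint passes its speed limit or range.

## Working session

There is one attempt and no reset: what is moved stays moved. The work goes in short steps, Python scripts to look and compute and a tool call to move; the robot and the scene stay as the last step left them, time stands still between calls to the robot, and variables do not carry over. Pictures are saved under pics/ and viewed, at most 10 in all, crops included, and the job is handed in when it is done.

Besides the shell and the picture viewer there is one more tool, called after ">>>" in YAML: its name, and indented under it one key for each argument. play_rows: Moves the arm, as the interface text tells. Shifts and turns lie within -1 to 1; 1 stands for 25 mm of shift or 0.15 rad of turn. Its arguments: {"type":"object","properties":{"travel":{"type":"array","items":{"type":"array","items":{"type":"number"}}},"twist":{"type":"array","items":{"type":"number"}},"fingers":{"type":"number"},"newtons":{"type":"number"}},"required":["travel","twist"]}

```bash
ls; mkdir -p pics
python3 - <<'E'
from station import arm, imaging, models
import cv2, numpy as np
s=arm.get_state(); print({k:np.round(v,3) for k,v in s.items()})
ims=[]
for c in ("side","top"):
    f=imaging.grab_frame(c); cv2.imwrite(f"pics/{c}0.png",f["pixels"][:,:,::-1])
    print(c,f["fx"],f["fy"],f["cx"],f["cy"],np.round(f["R"],4).tolist(),np.round(f["t"],4))
    for n in ("lamp","lamp_handle","lamp_lens","stand_head","stand","pinion","bolt","nut","spanner"):
        print(n,[(np.round(d["extent"],1).tolist(),round(d["confidence"],2)) for d in models.boxes_of(n,c)[:2]])
E
```

```text
pics
{'t': np.float64(0.0), 'q': array([ 1.41 ,  0.359,  0.011, -0.   , -1.224, -0.288]), 'qd': array([-0.   ,  0.001,  0.001, -0.001, -0.002,  0.001]), 'joint_efforts': array([-1.0000e-03, -5.8272e+01,  2.9306e+01,  6.9970e+00,  7.0000e-03,
       -0.0000e+00]), 'eef_pos': array([0.293, 0.608, 0.245]), 'ee_rot': array([ 3.14 , -0.   , -0.449]), 'force': array([ 0.319,  1.06 , -0.258]), 'moment': array([-0.013,  0.029,  0.007]), 'gripper_force': np.float64(0.0), 'width': np.float64(0.088)}
side 469.7819178881802 469.7819178881802 273.26045737726434 213.17620424592775 [[0.8864, -0.463, 0.0044], [-0.2934, -0.569, -0.7682], [0.3582, 0.6797, -0.6401]] [-0.4004  0.3221  0.6678]
lamp [([238.0, 159.8, 54.0, 74.2], 0.97), ([285.4, 376.1, 38.6, 70.5], 0.3)]
lamp_handle [([238.7, 161.2, 57.4, 77.2], 0.84)]
lamp_lens [([240.5, 157.8, 56.0, 75.7], 0.81)]
stand_head [([253.5, 186.4, 38.3, 31.3], 0.57)]
stand [([245.7, 199.5, 67.7, 66.6], 0.91), ([239.4, 158.8, 54.1, 70.8], 0.66)]
pinion [([320.8, 255.7, 29.0, 24.8], 0.75)]
bolt [([312.8, 218.8, 6.0, 21.1], 0.51)]
nut [([299.4, 228.8, 5.3, 6.1], 0.48)]
spanner [([284.2, 375.6, 41.5, 67.1], 0.69)]
top 384.42616876353236 384.42616876353236 277.2636984338555 206.52909176656564 [[-0.0141, -0.9998, 0.0154], [-0.9821, 0.0109, -0.188], [0.1878, -0.0177, -0.982]] [0.1122 0.5463 0.895 ]
lamp [([193.6, 212.6, 47.4, 54.2], 0.98)]
lamp_handle [([192.6, 213.2, 50.1, 54.9], 0.72)]
lamp_lens [([364.0, 262.0, 39.7, 11.3], 0.71), ([193.0, 212.3, 52.6, 58.5], 0.69)]
stand_head []
stand [([199.9, 210.6, 51.3, 58.4], 0.62), ([248.3, 173.4, 5.6, 9.5], 0.27)]
pinion [([288.3, 188.6, 22.0, 19.2], 0.86)]
bolt []
nut [([244.3, 184.1, 3.6, 12.1], 0.59)]
spanner [([361.2, 262.8, 49.5, 15.5], 0.7)]
```

Run:
```python
import cv2, numpy as np
a=cv2.imread("pics/side0.png")[90:300,170:400]; b=cv2.imread("pics/top0.png")[130:290,140:400]
cv2.imwrite("pics/a.png",cv2.resize(a,None,fx=2.8,fy=2.8,interpolation=cv2.INTER_CUBIC))
cv2.imwrite("pics/b.png",cv2.resize(b,None,fx=3,fy=3,interpolation=cv2.INTER_CUBIC))
```

```text
(no output)
```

View pics/a.png

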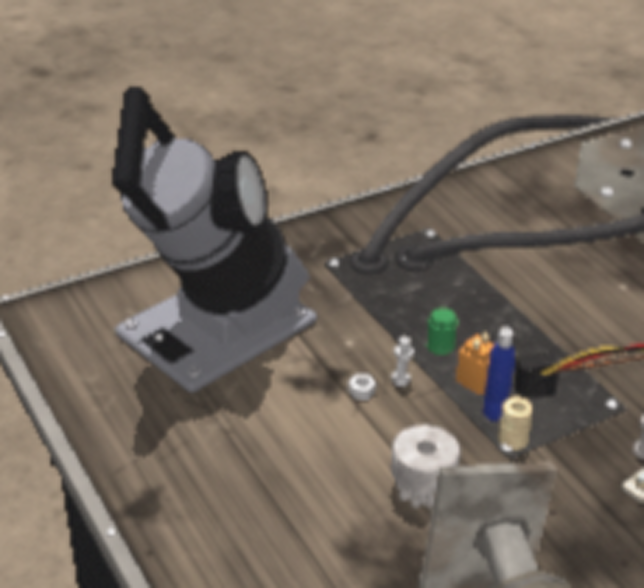

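View pics/b.png

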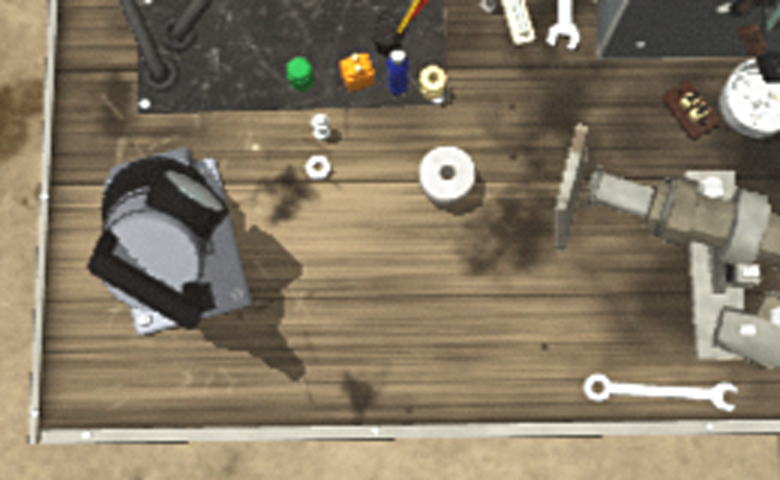

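The lamp leans toward the robot at top-view crop (155,240), with its lens facing up and right. The pinion is at (447,172), and the nut and bolt are at (318,150). In the side crop the handle bar runs (135,95)–(125,185) and the lens is at (250,190). Next I'll fit the poses to these points.

```bash
cat > h.py <<'E'
import numpy as np
from station import arm, imaging, models
from scipy.optimize import least_squares
from scipy.spatial.transform import Rotation as Ro
def proj(f,X):
    c=np.asarray(X)@np.array(f["R"]).T+np.array(f["t"]); return c[...,:2]/c[...,2:]*[f["fx"],f["fy"]]+[f["cx"],f["cy"]]
def ground(f,uv,z):
    R=np.array(f["R"]);o=-R.T@f["t"];d=R.T@[(uv[0]-f["cx"])/f["fx"],(uv[1]-f["cy"])/f["fy"],1];return o+d*(z-o[2])/d[2]
Rh=np.array([[np.cos(np.pi/6),0,-.5],[0,1,0],[.5,0,np.cos(np.pi/6)]])
def head(p):
    Rz=Ro.from_euler('z',p[2]).as_matrix(); return Rz@Rh, np.array([p[0],p[1],0])+Rz@[-.032,0,.062]
def lamp(p,phi,h=.006):
    R,o=head(p); return R@Ro.from_euler('z',phi).as_matrix(), o+R@[0,0,h]
E
python3 - <<'E'
from h import *
S=imaging.grab_frame("side");T=imaging.grab_frame("top")
plate=lambda p,x,y: np.array([p[0],p[1],0])+Ro.from_euler('z',p[2]).as_matrix()@[x,y,.01]
obs=[]
cs=lambda u,v:(170+u/2.8,90+v/2.8); ct=lambda u,v:(140+u/3,130+v/3)
def res(q):
    p=q[:3];R,o=lamp(p,q[3]);L=lambda *x:o+R@x
    r=[]
    for f,X,uv in [(S,plate(p,-.116,.05),cs(118,328)),(S,plate(p,-.116,-.05),cs(192,388)),(S,plate(p,.02,-.05),cs(315,318)),
      (T,plate(p,-.116,.05),ct(138,332)),(T,plate(p,-.116,-.05),ct(250,302)),(T,plate(p,.02,-.05),ct(215,158)),
      (S,L(0,.04,.16),cs(135,95)),(S,L(0,-.04,.16),cs(125,185)),(T,L(0,.04,.16),ct(103,258)),(T,L(0,-.04,.16),ct(195,312)),
      (S,L(.056,0,.079),cs(250,190)),(T,L(.056,0,.079),ct(193,198))]:
        r+=list(proj(f,X)-uv)
    return np.array(r)
best=min((least_squares(res,[.6,.2,y,-.87],loss='soft_l1') for y in (-.5,0,.5)),key=lambda s:s.cost)
print(best.x,best.cost);print(res(best.x).reshape(-1,2).round(1).tolist())
R,o=lamp(best.x[:3],best.x[3]);print("handle",o+R@[0,0,.16],"lens",o+R@[.056,0,.079],"axis",R[:,2],"bar",R[:,1],"stand",head(best.x)[1])
for n,h in (("pinion",.021),("bolt",.021),("nut",.005),("spanner",.003)):
    for c,f in (("side",S),("top",T)):
        for d in models.boxes_of(n,c)[:1]: print(n,c,ground(f,d["extent"][:2],h).round(3))
g=ground(T,ct(320,125),.02);print("bolt man",g)
E
```

```text
[ 0.59096404  0.31756438  0.25439702 -0.85069513] 13.800141460552481
[[-2.5, -0.2], [-1.0, 0.4], [1.6, -1.1], [-0.6, 1.8], [0.8, 1.4], [-0.2, -0.9], [0.9, -0.4], [0.4, 1.0], [-3.5, 0.1], [0.3, 1.9], [1.0, -0.1], [0.3, -3.2]]
handle [0.47966529 0.28862326 0.20576022] lens [0.56040892 0.26612176 0.15407706] axis [-0.48390761 -0.12583094  0.8660254 ] bar [0.46411084 0.80207434 0.3758695 ] stand [0.55999395 0.3095112  0.062     ]
pinion side [0.6   0.085 0.021]
pinion top [0.602 0.077 0.021]
bolt top [0.639 0.182 0.021]
nut side [0.61  0.186 0.005]
nut top [0.548 0.305 0.005]
spanner side [ 0.416 -0.106  0.003]
spanner top [ 0.411 -0.098  0.003]
bolt man [0.64623922 0.18249519 0.02      ]
```

```bash
cat > fit.py <<'E'
from h import *
import cv2
from scipy.optimize import minimize
def cyl(r,z0,z1):
    a=np.linspace(0,2*np.pi,40);return np.array([[r*np.cos(t),r*np.sin(t),z] for z in (z0,z1) for t in a])
def box(c,s): return np.array([[c[i]+(s[i]/2)*k[i] for i in range(3)] for k in np.array(np.meshgrid([-1,1],[-1,1],[-1,1])).reshape(3,-1).T])
lens=cyl(.0285,0,.056)[:,[2,0,1]]+[0,0,.079]
PARTS=[cyl(.040,.0,.114),lens,box([0,0,.16],[.016,.084,.02]),box([0,.035,.135],[.016,.013,.05]),box([0,-.035,.135],[.016,.013,.05])]
K=4
def mask(f,R,o):
    m=np.zeros((420*K,560*K),np.uint8)
    for P in PARTS:
        uv=proj(f,P@R.T+o); cv2.fillConvexPoly(m,cv2.convexHull(np.round((uv+.5)*K-.5).astype(np.int32)),1)
    return m
def overlay(f,R,o,roi,fn,s=6):
    im=f["pixels"][:,:,::-1].copy();u0,v0,u1,v1=roi
    im=cv2.resize(im,None,fx=K,fy=K,interpolation=cv2.INTER_CUBIC)
    for P,c in zip(PARTS,[(0,255,0),(0,0,255),(0,255,255),(255,255,0),(255,255,0)]):
        uv=proj(f,P@R.T+o);cv2.polylines(im,[cv2.convexHull(np.round((uv+.5)*K-.5).astype(np.int32))],True,c,1)
    return cv2.resize(im[v0*K:v1*K,u0*K:u1*K],(400,400*(v1-v0)//(u1-u0)))
E
python3 - <<'E'
from fit import *
F={c:imaging.grab_frame(c) for c in ("side","top")}
M={c:cv2.resize(models.silhouettes("lamp",c)[0]["pixels"].astype(np.float32),None,fx=K,fy=K,interpolation=cv2.INTER_LINEAR)>.5 for c in F}
def cost(q):
    R,o=lamp(q[:3],q[3]);s=0
    for c in F:
        m=mask(F[c],R,o)>0; s+=1-(m&M[c]).sum()/(m|M[c]).sum()
    return s+ ((q[2]-.254)/.3)**2*.05+((q[3]+.873)/.05)**2*.01
x0=np.array([.591,.3176,.254,-.86])
sx=np.vstack([x0]+[x0+d for d in np.diag([.008,.008,.08,.04])])
b=minimize(cost,x0,method="Nelder-Mead",options=dict(initial_simplex=sx,maxiter=200))
print(cost(x0),b.x,b.fun)
R,o=lamp(b.x[:3],b.x[3]);print("handle",o+R@[0,0,.16],"lens",o+R@[.056,0,.079],"axis",R[:,2],"bar",R[:,1])
cv2.imwrite("pics/ov.png",np.hstack([overlay(F["side"],R,o,(195,110,285,220),""),overlay(F["top"],R,o,(155,165,245,275),"")]))
E
```

```text
0.1989474908478589 [ 0.59184467  0.31928896  0.27637525 -0.87260738] 0.17027172415212743
handle [0.48120882 0.28790888 0.20576022] lens [0.56186962 0.2661985  0.15361144] axis [-0.48102542 -0.13643513  0.8660254 ] bar [0.4627977  0.79945379 0.38300382]
```

View pics/ov.png

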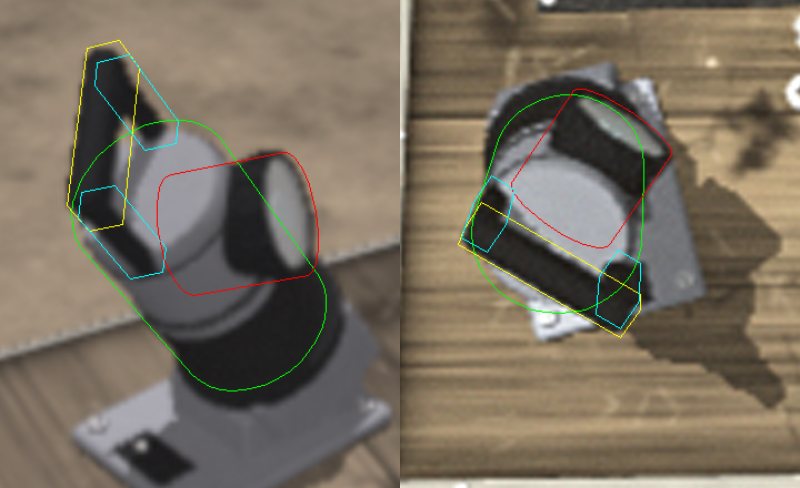

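The overlay has the handle roughly right. The drum is offset because the chamfered top and the black deck confuse the mask. I'll magnify both views to read the handle and lens directly.

Run:
```python
import cv2,numpy as np
a=cv2.imread("pics/side0.png")[115:175,207:267]; b=cv2.imread("pics/top0.png")[182:242,165:225]
r=lambda i:cv2.resize(i,(400,400),interpolation=cv2.INTER_CUBIC)
cv2.imwrite("pics/z.png",np.clip(np.hstack([r(a),r(b)]).astype(float)*1.4+15,0,255).astype(np.uint8))
```

```text
(no output)
```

View pics/z.png

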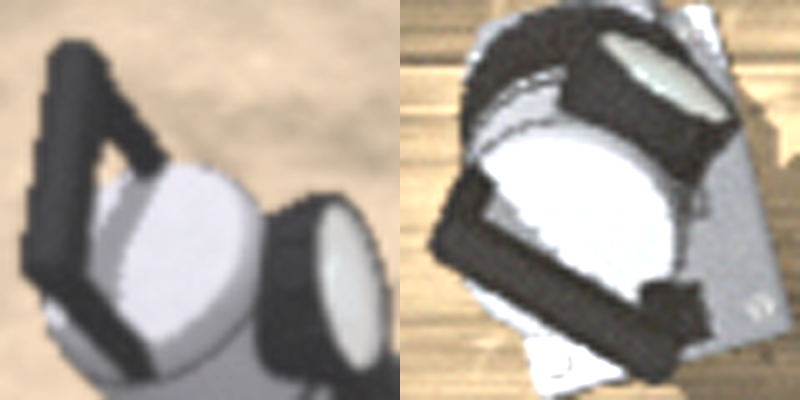

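Run:
```python
from h import *
S=imaging.grab_frame("side");T=imaging.grab_frame("top")
def tri(a,b,x0=(.5,.3,.2)):
    s=least_squares(lambda X:np.r_[proj(S,X)-a,proj(T,X)-b],x0);return s.x,s.fun.round(1)
s=lambda u,v:np.array([207+u/6.667-.5,115+v/6.667-.5]);t=lambda u,v:np.array([165+(u-400)/6.667-.5,182+v/6.667-.5])
print("handle",tri(s(66,158),t(560,295)));print("lens",tri(s(352,287),t(668,75)))
print("far end",tri(s(76,52),t(452,228)));print("near end",tri(s(54,265),t(668,360)))
p=[.5918,.3193,.2764];R,o=lamp(p,-.8726)
L=lambda *x:o+R@x
for X in (L(0,0,.16),L(0,.042,.16),L(0,-.042,.16),L(.056,0,.079)): print(X.round(4),(proj(S,X)+.5-[207,115])*6.667,(proj(T,X)+.5-[165,182])*6.667+[400,0])
```

```text
handle (array([0.47894464, 0.28750175, 0.21055209]), array([ 0.4, -0.1, -0.1,  0.4]))
lens (array([0.55926495, 0.26622776, 0.1551263 ]), array([ 0.5, -0.1, -0.2,  0.5]))
far end (array([0.49633038, 0.31692945, 0.22606996]), array([ 0.9, -0.1, -0.3,  0.9]))
near end (array([0.461038  , 0.25676513, 0.19697107]), array([ 0.1, -0. , -0. ,  0.1]))
[0.4812 0.2879 0.2058] [ 76.65379269 169.50049112] [561.30711306 292.83525867]
[0.5006 0.3215 0.2218] [90.36873681 53.76806804] [438.98779685 222.12347825]
[0.4617 0.2543 0.1897] [ 62.33462422 290.33161145] [679.68529372 361.26870138]
[0.5618 0.2662 0.1536] [362.69765234 288.50628786] [667.90667968  71.61875888]
```

The magnified view gives the bar centre at about side crop (66,158) and top crop (560,295). That puts the handle at (0.480, 0.288, 0.208) with the bar's yaw about 60°, inclined 22°. Next I'll turn the tool to yaw -120° while rising.

>>> play_rows:
  travel:
    - [0, 0, -0.5]
    - [0, 0, -0.5]
    - [0, 0, -0.5]
    - [0, 0, -0.5]
    - [0, 0, -0.5]
    - [0, 0, -0.5]
    - [0, 0, -0.5]
    - [0, 0, -0.5]
  twist: [1, 1, 1, 1, 1, 1, 1, 1]
  fingers: 0.57

```text
t: 2.8
eef_pos: [0.2928, 0.6081, 0.346]
ee_rot: [3.142, 0.0, -1.654]
force: [-0.2, -0.6, 0.5]
width: 0.0501
gripper_force: 0.0
```

>>> play_rows:
  travel:
    - [0, 0, 0]
    - [0, 0, 0]
    - [0, 0, 0]
    - [0.56, -1, 0]
    - [0.56, -1, 0]
    - [0.56, -1, 0]
    - [0.56, -1, 0]
    - [0.56, -1, 0]
  twist: [1, 1, 0.93, 0, 0, 0, 0, 0]

```text
t: 3.8
eef_pos: [0.368, 0.4835, 0.3459]
ee_rot: [3.142, 0.0, -2.089]
force: [-0.3, 0.4, 0.5]
width: 0.0499
gripper_force: 0.0
```

>>> play_rows:
  travel:
    - [0.56, -1, 0]
    - [0.56, -1, 0]
    - [0.56, -1, 0]
    - [0.56, -1, 0]
    - [0.56, -1, 0]
    - [0.56, -1, 0]
    - [0.56, -1, 0]
    - [0.56, -0.9, 0]
  twist: [0, 0, 0, 0, 0, 0, 0, 0]

```text
t: 4.8
eef_pos: [0.4838, 0.2884, 0.3457]
ee_rot: [-3.142, 0.0, -2.089]
force: [-0.3, -0.9, -0.1]
width: 0.0498
gripper_force: 0.0
```

>>> play_rows:
  travel:
    - [0.07, 0.12, 0.9]
    - [0, 0, 0.9]
    - [0, 0, 0.9]
    - [0, 0, 0.8]
    - [0, 0, 0.6]
    - [0, 0, 0.6]
    - [0, 0, 0.3]
    - [0, 0, 0.3]
  twist: [0, 0, 0, 0, 0, 0, 0, 0]

```text
t: 5.8
eef_pos: [0.4799, 0.2905, 0.2129]
ee_rot: [-3.141, 0.0, -2.088]
force: [0.0, -0.2, 1.0]
width: 0.05
gripper_force: 0.0
```

Run:
```python
from h import *
import cv2
a=imaging.grab_frame("side")["pixels"][100:190,190:280,::-1];b=imaging.grab_frame("top")["pixels"][165:255,150:240,::-1]
r=lambda i:cv2.resize(i,(400,400),interpolation=cv2.INTER_CUBIC)
cv2.imwrite("pics/g.png",np.clip(np.hstack([r(a),r(b)]).astype(float)*1.4+15,0,255).astype(np.uint8))
print(arm.get_state()["eef_pos"],arm.get_state()["force"])
```

```text
[0.47945021 0.29027096 0.2124361 ] [-0.8078382  -0.48325248 -0.58257989]
```

View pics/g.png

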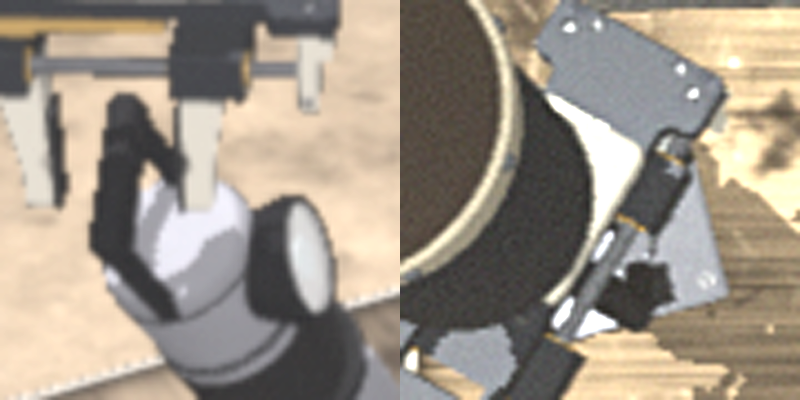

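The fingers straddle the bar in the side view at (40,150) and (195,150), with the bar at (115,170). I'll close gently.

>>> play_rows:
  travel:
    - [0, 0, 0]
    - [0, 0, 0]
    - [0, 0, 0]
    - [0, 0, 0]
    - [0, 0, 0]
    - [0, 0, 0]
  twist: [0, 0, 0, 0, 0, 0]
  fingers: 0
  newtons: 4

```text
t: 6.65
eef_pos: [0.4796, 0.2904, 0.2132]
ee_rot: [3.142, -0.0, -2.088]
force: [-1.8, -0.8, 1.1]
width: 0.0215
gripper_force: 4.0
```

>>> play_rows:
  travel:
    - [0, 0, 0]
    - [0, 0, 0]
    - [0, 0, 0]
  twist: [0, 0, 0]
  newtons: 20

```text
t: 7.02
eef_pos: [0.4797, 0.2903, 0.2131]
ee_rot: [-3.141, 0.0, -2.088]
force: [-0.5, -0.8, 1.6]
width: 0.0204
gripper_force: 20.0
```

>>> play_rows:
  travel:
    - [-0.015, -0.015, 0.036]
    - [-0.014, -0.014, 0.035]
    - [-0.014, -0.014, 0.035]
    - [0, 0, 0]
  twist: [0, 0, 0, 0]

```text
t: 7.52
eef_pos: [0.4811, 0.2907, 0.2103]
ee_rot: [3.142, -0.0, -2.088]
force: [-0.9, -1.0, 3.6]
width: 0.0205
gripper_force: 20.0
```

>>> play_rows:
  travel:
    - [-0.014, -0.014, 0.035]
    - [0, 0, 0]
  twist: [0, 0]

```text
t: 7.78
eef_pos: [0.4816, 0.2909, 0.2095]
ee_rot: [3.142, -0.0, -2.088]
force: [-1.3, -1.1, 3.4]
width: 0.0203
gripper_force: 20.0
```

>>> play_rows:
  travel:
    - [-0.014, -0.014, 0.035]
    - [0, 0, 0]
  twist: [0, 0]

```text
t: 8.02
eef_pos: [0.4821, 0.291, 0.2086]
ee_rot: [-3.142, -0.0, -2.088]
force: [-1.1, -1.5, 3.1]
width: 0.0205
gripper_force: 20.0
```

>>> play_rows:
  travel:
    - [-0.01, -0.01, 0.024]
    - [0, 0, 0]
  twist: [0, 0]

```text
t: 8.28
eef_pos: [0.4825, 0.2913, 0.2086]
ee_rot: [-3.141, 0.001, -2.088]
force: [-3.4, 0.2, 7.8]
width: 0.0203
gripper_force: 20.0
```

>>> play_rows:
  travel:
    - [-0.01, -0.01, 0.024]
    - [0, 0, 0]
  twist: [0, 0]

```text
t: 8.52
eef_pos: [0.4829, 0.2916, 0.2087]
ee_rot: [-3.141, 0.001, -2.088]
force: [-4.9, -1.4, 11.3]
width: 0.0205
gripper_force: 20.0
```

>>> play_rows:
  travel:
    - [0.014, 0.014, -0.035]
    - [0.014, 0.014, -0.035]
    - [0, 0, 0]
  twist: [0, 0, 0]

```text
t: 8.9
eef_pos: [0.4818, 0.291, 0.2092]
ee_rot: [-3.142, 0.0, -2.088]
force: [-1.1, -0.6, 3.5]
width: 0.0202
gripper_force: 20.0
```

```bash
cat > st.py <<'E'
from station import arm
s=arm.get_state()
for k in ("t","eef_pos","ee_rot","force","moment","width"): print(k,s[k].round(4))
E
python3 st.py
```

```text
Traceback (most recent call last):
  File "st.py", line 3, in <module>
    for k in ("t","eef_pos","ee_rot","force","moment","width"): print(k,s[k].round(4))
                                                                        ^^^^^^^^^^
AttributeError: 'float' object has no attribute 'round'
```

>>> play_rows:
  travel:
    - [0, 0, 0]
    - [0, 0, 0]
    - [0, 0, 0]
    - [0, 0, 0]
    - [0, 0, 0]
  twist: [-0.25, -0.25, -0.25, -0.25, 0]

```text
t: 9.52
eef_pos: [0.4817, 0.2904, 0.2089]
ee_rot: [3.141, -0.001, -1.939]
force: [-1.4, -2.8, 3.7]
width: 0.0208
gripper_force: 20.7
```

```bash
python3 st.py
```

```text
Traceback (most recent call last):
  File "st.py", line 3, in <module>
    for k in ("t","eef_pos","ee_rot","force","moment","width"): print(k,s[k].round(4))
                                                                        ^^^^^^^^^^
AttributeError: 'float' object has no attribute 'round'
```

```bash
cat > st.py <<'E'
from station import arm
import numpy as np
s=arm.get_state()
for k in ("t","eef_pos","ee_rot","force","moment","width"): print(k,np.round(s[k],4))
E
python3 st.py
```

```text
t 9.525
eef_pos [0.4817 0.2904 0.2089]
ee_rot [ 3.1414e+00 -1.1000e-03 -1.9392e+00]
force [-1.3525 -2.7616  3.7389]
moment [-1.1368 -0.104  -0.4186]
width 0.0208
```

>>> play_rows:
  travel:
    - [0, 0, 0]
    - [0, 0, 0]
    - [0, 0, 0]
    - [0, 0, 0]
    - [0, 0, 0]
  twist: [-0.25, -0.25, -0.25, -0.25, 0]

```text
t: 10.15
eef_pos: [0.482, 0.2909, 0.2093]
ee_rot: [-3.141, 0.0, -1.789]
force: [0.1, -1.8, 3.0]
width: 0.0214
gripper_force: 20.4
```

```bash
python3 st.py
```

```text
t 10.15
eef_pos [0.482  0.2909 0.2093]
ee_rot [-3.1413  0.     -1.7895]
force [ 0.0616 -1.8486  3.0259]
moment [-0.9504 -0.3454 -0.3275]
width 0.0214
```

>>> play_rows:
  travel:
    - [0, 0, 0]
    - [0, 0, 0]
    - [0, 0, 0]
    - [0, 0, 0]
    - [0, 0, 0]
  twist: [-0.25, -0.25, -0.25, -0.25, 0]

```text
t: 10.78
eef_pos: [0.4818, 0.2911, 0.2092]
ee_rot: [-3.142, 0.0, -1.64]
force: [0.1, -2.2, 3.9]
width: 0.0221
gripper_force: 20.2
```

```bash
python3 st.py
```

```text
t 10.775
eef_pos [0.4818 0.2911 0.2092]
ee_rot [-3.1415e+00  2.0000e-04 -1.6396e+00]
force [ 0.1118 -2.1784  3.8772]
moment [-0.5952 -0.0148 -0.2737]
width 0.0221
```

>>> play_rows:
  travel:
    - [0, 0, 0]
    - [0, 0, 0]
    - [0, 0, 0]
  twist: [-0.25, -0.25, 0]

```text
t: 11.15
eef_pos: [0.4817, 0.2909, 0.2091]
ee_rot: [3.141, -0.0, -1.565]
force: [-1.2, -1.3, 3.8]
width: 0.0218
gripper_force: 20.5
```

```bash
python3 st.py
```

```text
t 11.15
eef_pos [0.4817 0.2909 0.2091]
ee_rot [ 3.1413e+00 -1.0000e-04 -1.5651e+00]
force [-1.1895 -1.2956  3.8228]
moment [-0.8118  0.0915 -0.3429]
width 0.0218
```

>>> play_rows:
  travel:
    - [0, 0, 0]
    - [0, 0, 0]
    - [0, 0, 0]
  twist: [-0.25, -0.25, 0]

```text
t: 11.52
eef_pos: [0.4818, 0.2909, 0.2092]
ee_rot: [3.142, -0.0, -1.49]
force: [-0.9, -1.9, 3.6]
width: 0.0221
gripper_force: 20.5
```

```bash
python3 st.py | grep -E "moment|width"
```

```text
moment [-0.9176 -0.0605 -0.2918]
width 0.0221
```

>>> play_rows:
  travel:
    - [0, 0, 0]
    - [0, 0, 0]
    - [0, 0, 0]
  twist: [-0.25, -0.25, 0]

```text
t: 11.9
eef_pos: [0.4818, 0.2911, 0.2092]
ee_rot: [-3.141, 0.0, -1.415]
force: [-0.4, -1.0, 3.7]
width: 0.0221
gripper_force: 20.2
```

```bash
python3 st.py | grep -E "moment|width"
```

```text
moment [-0.6329  0.0712 -0.2745]
width 0.0221
```

>>> play_rows:
  travel:
    - [0, 0, 0]
    - [0, 0, 0]
    - [0, 0, 0]
  twist: [-0.25, -0.25, 0]

```text
t: 12.28
eef_pos: [0.4817, 0.2911, 0.2092]
ee_rot: [-3.142, 0.0, -1.34]
force: [-0.5, -1.5, 4.4]
width: 0.0222
gripper_force: 20.1
```

```bash
python3 st.py | grep -E "moment|width"
```

```text
moment [-0.5415  0.1843 -0.2259]
width 0.0222
```

>>> play_rows:
  travel:
    - [0, 0, 0]
    - [0, 0, 0]
    - [0, 0, 0]
  twist: [-0.25, -0.25, 0]

```text
t: 12.65
eef_pos: [0.4816, 0.291, 0.2091]
ee_rot: [3.141, 0.0, -1.265]
force: [-1.6, -1.9, 2.3]
width: 0.0219
gripper_force: 20.1
```

```bash
python3 st.py | grep -E "moment|width"
```

```text
moment [-0.6052  0.3882 -0.2217]
width 0.0219
```

>>> play_rows:
  travel:
    - [0, 0, 0]
    - [0, 0, 0]
    - [0, 0, 0]
  twist: [-0.25, -0.25, 0]

```text
t: 13.02
eef_pos: [0.4817, 0.2907, 0.2091]
ee_rot: [3.141, -0.0, -1.19]
force: [-1.6, -3.3, 3.7]
width: 0.022
gripper_force: 20.6
```

```bash
python3 st.py | grep -E "moment|width"
```

```text
moment [-1.1342  0.2161 -0.3889]
width 0.022
```

>>> play_rows:
  travel:
    - [0, 0, 0]
    - [0, 0, 0]
  twist: [-0.25, 0]

```text
t: 13.28
eef_pos: [0.4817, 0.2909, 0.2092]
ee_rot: [3.141, -0.0, -1.153]
force: [-1.1, -1.9, 2.8]
width: 0.0223
gripper_force: 20.5
```

```bash
python3 st.py | grep -E "moment|width"
```

```text
moment [-1.0389  0.2578 -0.3451]
width 0.0223
```

>>> play_rows:
  travel:
    - [0, 0, 0]
    - [0, 0, 0]
  twist: [-0.25, 0]

```text
t: 13.52
eef_pos: [0.4818, 0.291, 0.2092]
ee_rot: [3.142, 0.0, -1.115]
force: [-1.4, -1.5, 4.0]
width: 0.0224
gripper_force: 20.4
```

```bash
python3 st.py | grep -E "moment|width"
```

```text
moment [-0.9232  0.2494 -0.3176]
width 0.0224
```

>>> play_rows:
  travel:
    - [0, 0, 0]
    - [0, 0, 0]
  twist: [-0.25, 0]

```text
t: 13.78
eef_pos: [0.4817, 0.291, 0.2092]
ee_rot: [3.142, 0.0, -1.078]
force: [-1.7, -2.1, 3.3]
width: 0.0219
gripper_force: 20.4
```

```bash
python3 st.py | grep -E "moment|width"
```

```text
moment [-0.941   0.3489 -0.3646]
width 0.0219
```

>>> play_rows:
  travel:
    - [0, 0, 0]
    - [0, 0, 0]
    - [0, 0, 0]
  twist: [-0.25, -0.25, 0]

```text
t: 14.15
eef_pos: [0.4817, 0.2908, 0.2092]
ee_rot: [3.141, -0.0, -1.003]
force: [-0.8, -3.3, 4.4]
width: 0.0222
gripper_force: 21.4
```

```bash
python3 st.py | grep -E "moment|width"
```

```text
moment [-1.2618  0.244  -0.5578]
width 0.0222
```

>>> play_rows:
  travel:
    - [0, 0, 0]
    - [0, 0, 0]
    - [0, 0, 0]
  twist: [-0.25, -0.25, 0]

```text
t: 14.52
eef_pos: [0.4818, 0.2908, 0.2093]
ee_rot: [3.142, -0.0, -0.928]
force: [-1.2, -3.6, 4.1]
width: 0.0235
gripper_force: 22.8
```

```bash
python3 st.py | grep -E "moment|width"
```

```text
moment [-1.3738  0.2681 -0.7042]
width 0.0235
```

The stop was felt: the moment rose from 0.35 to 0.70 N·m and the pads began yielding near yaw -1.0. I'll relax the twist slightly, then draw out along the axis.

>>> play_rows:
  travel:
    - [0, 0, 0]
    - [0, 0, 0]
    - [-0.006, 0.019, -0.035]
    - [-0.006, 0.019, -0.035]
    - [-0.012, 0.038, -0.069]
    - [-0.012, 0.038, -0.069]
    - [0, 0, 0]
  twist: [0.25, 0.25, 0, 0, 0, 0, 0]

```text
t: 15.4
eef_pos: [0.4789, 0.2903, 0.2146]
ee_rot: [-3.141, 0.0, -1.001]
force: [0.8, 0.5, -0.9]
width: 0.0226
gripper_force: 19.6
```

```bash
python3 st.py
```

```text
t 15.4
eef_pos [0.4789 0.2903 0.2146]
ee_rot [-3.1413e+00  1.0000e-04 -1.0007e+00]
force [ 0.7893  0.5356 -0.8763]
moment [-0.0375 -0.1617 -0.1505]
width 0.0226
```

>>> play_rows:
  travel:
    - [-0.015, 0.048, -0.087]
    - [-0.015, 0.048, -0.087]
    - [-0.015, 0.048, -0.087]
    - [-0.015, 0.048, -0.087]
    - [0, 0, 0]
  twist: [0, 0, 0, 0, 0]
  newtons: 25

```text
t: 16.02
eef_pos: [0.474, 0.2887, 0.2233]
ee_rot: [3.142, -0.0, -1.001]
force: [1.6, -0.0, -4.5]
width: 0.0223
gripper_force: 24.2
```

```bash
python3 st.py
```

```text
t 16.025
eef_pos [0.474  0.2887 0.2233]
ee_rot [ 3.1415e+00 -1.0000e-04 -1.0007e+00]
force [ 1.585  -0.0333 -4.4955]
moment [-0.0355 -0.8838 -0.1209]
width 0.0223
```

>>> play_rows:
  travel:
    - [-0.023, 0.077, -0.139]
    - [-0.023, 0.077, -0.139]
    - [-0.023, 0.077, -0.139]
    - [-0.023, 0.077, -0.139]
    - [-0.023, 0.077, -0.139]
    - [-0.023, 0.077, -0.139]
    - [-0.023, 0.077, -0.139]
    - [0, 0, 0]
  twist: [0, 0, 0, 0, 0, 0, 0, 0]

```text
t: 17.02
eef_pos: [0.4598, 0.2847, 0.2474]
ee_rot: [3.14, 0.0, -1.001]
force: [-3.4, -2.9, -4.5]
width: 0.0161
gripper_force: 25.4
```

```bash
python3 st.py
python3 - <<'E'
from h import *
import cv2
a=imaging.grab_frame("side")["pixels"][90:210,190:310,::-1]
cv2.imwrite("pics/p.png",cv2.resize(a,(480,480),interpolation=cv2.INTER_CUBIC))
E
```

```text
t 17.025
eef_pos [0.4598 0.2847 0.2474]
ee_rot [ 3.1405e+00  4.0000e-04 -1.0007e+00]
force [-3.3568 -2.9332 -4.5337]
moment [-1.3785  1.7991 -0.0367]
width 0.0161
```

View pics/p.png

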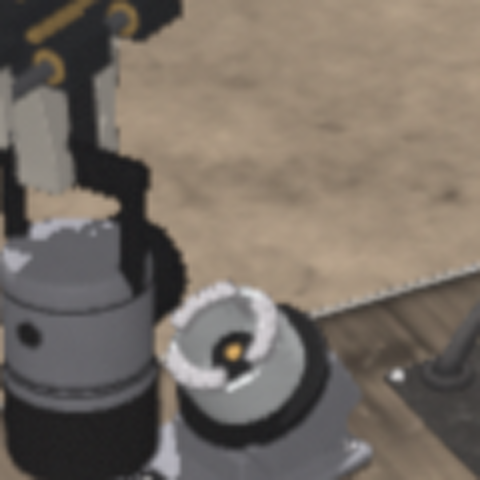

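The lamp is out of the collar and hangs upright in the pads (width 16.1 mm), with the collar visible at (230,350). I'll lift it clear.

>>> play_rows:
  travel:
    - [-0.1, 0.15, -0.2]
    - [-0.1, 0.15, -0.3]
    - [-0.1, 0.15, -0.4]
    - [-0.1, 0.15, -0.4]
    - [0, 0, -0.4]
    - [0, 0, -0.4]
    - [0, 0, 0]
  twist: [0, 0, 0, 0, 0, 0, 0]

```text
t: 17.95
eef_pos: [0.4429, 0.2857, 0.301]
ee_rot: [-3.14, 0.0, -1.001]
force: [-0.5, -0.1, -4.9]
width: 0.0161
gripper_force: 25.0
```

```bash
python3 st.py
python3 - <<'E'
from h import *
S=imaging.grab_frame("side");T=imaging.grab_frame("top")
for n,h in (("pinion",.021),("nut",.005),("bolt",.021)):
    for c,f in (("side",S),("top",T)):
        print(n,c,[ground(f,d["extent"][:2],h).round(3) for d in models.boxes_of(n,c)[:1]])
E
```

```text
t 17.95
eef_pos [0.4429 0.2857 0.301 ]
ee_rot [-3.1399e+00  4.0000e-04 -1.0008e+00]
force [-0.4811 -0.1481 -4.8852]
moment [ 0.1066 -0.0355 -0.0474]
width 0.0161
pinion side [array([0.598, 0.082, 0.021])]
pinion top [array([0.603, 0.079, 0.021])]
nut side []
nut top [array([0.613, 0.185, 0.005])]
bolt side []
bolt top [array([0.641, 0.177, 0.021])]
```

>>> play_rows:
  travel:
    - [0, 0, 0]
    - [0, 0, 0]
    - [0, 0, 0]
    - [0, 0, 0]
    - [0, 0, 0]
    - [0, 0, 0]
    - [0, 0, 0]
    - [0, 0, 0]
  twist: [0.6, 0.9, 0.95, 0.95, 0.95, 0.95, 0.9, 0.5]
  newtons: 30

```text
t: 19.35
eef_pos: [0.4425, 0.2853, 0.2998]
ee_rot: [3.142, -0.0, -2.009]
force: [-0.4, -0.3, -4.5]
width: 0.0159
gripper_force: 30.0
```

>>> play_rows:
  travel:
    - [0.4, -0.23, 0]
    - [0.64, -0.37, 0]
    - [0.7, -0.42, 0]
    - [0.7, -0.42, 0]
    - [0.7, -0.42, 0]
    - [0.7, -0.42, 0]
    - [0.55, -0.32, 0]
    - [0.35, -0.2, 0]
  twist: [0, 0, 0, 0, 0, 0, 0, 0]

```text
t: 20.35
eef_pos: [0.4562, 0.1473, 0.3]
ee_rot: [-3.142, 0.0, -2.006]
force: [-0.3, -0.0, -5.7]
width: 0.0153
gripper_force: 30.0
```

>>> play_rows:
  travel:
    - [0, 0, 0.4]
    - [0, 0, 0.8]
    - [0, 0, 0.8]
    - [0, 0, 0.8]
    - [0, 0, 0.8]
    - [0, 0, 0.4]
    - [0, 0, 0]
  twist: [0, 0, 0, 0, 0, 0, 0]

```text
t: 21.22
eef_pos: [0.4558, 0.1484, 0.1992]
ee_rot: [3.141, -0.002, -2.005]
force: [0.4, 0.2, -5.3]
width: 0.0162
gripper_force: 30.0
```

```bash
python3 st.py
python3 - <<'E'
from h import *
import cv2
S=imaging.grab_frame("side");T=imaging.grab_frame("top")
r=lambda i:cv2.resize(i,(400,400),interpolation=cv2.INTER_CUBIC)
cv2.imwrite("pics/q.png",np.hstack([r(S["pixels"][140:300,180:340,::-1]),r(T["pixels"][120:280,170:330,::-1])]))
E
```

```text
t 21.225
eef_pos [0.4558 0.1484 0.1992]
ee_rot [ 3.1409e+00 -1.5000e-03 -2.0054e+00]
force [ 0.4227  0.163  -5.3235]
moment [ 0.1498 -0.0455  0.0191]
width 0.0162
```

View pics/q.png

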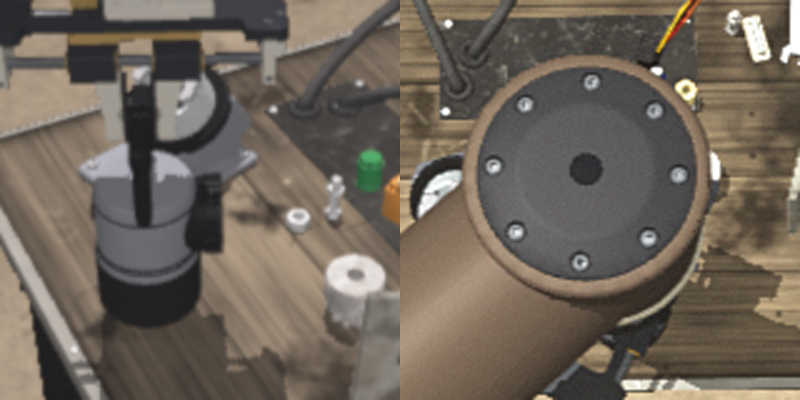

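The lamp is upright, foot at side crop (150,310), and the lens at (210,215) points toward the pinion at (355,290). I'll lower it until I feel contact.

>>> play_rows:
  travel:
    - [0, 0, 0.3]
    - [0, 0, 0.4]
    - [0, 0, 0.3]
    - [0, 0, 0.15]
    - [0, 0, 0]
  twist: [0, 0, 0, 0, 0]

```text
t: 21.95
eef_pos: [0.4573, 0.1488, 0.1735]
ee_rot: [-3.139, 0.002, -2.005]
force: [-5.8, -1.9, 15.3]
width: 0.0156
gripper_force: 30.1
```

>>> play_rows:
  travel:
    - [0, 0, 0.06]
    - [0, 0, 0.06]
    - [0, 0, 0]
  twist: [0, 0, 0]

```text
t: 22.32
eef_pos: [0.459, 0.1495, 0.1735]
ee_rot: [-3.136, 0.005, -2.003]
force: [-10.5, -2.6, 37.1]
width: 0.0158
gripper_force: 30.3
```

>>> play_rows:
  travel:
    - [0, 0, 0.05]
    - [0, 0, 0.05]
    - [0, 0, 0]
  twist: [0, 0, 0]

```text
t: 22.7
eef_pos: [0.4605, 0.1503, 0.1729]
ee_rot: [-3.133, 0.008, -2.002]
force: [-12.4, -1.7, 48.7]
width: 0.0159
gripper_force: 30.4
```

>>> play_rows:
  travel:
    - [0, 0, -0.08]
    - [0, 0, -0.08]
    - [0, 0, 0]
  twist: [0, 0, 0]

```text
t: 23.08
eef_pos: [0.4582, 0.1495, 0.1727]
ee_rot: [-3.138, 0.005, -2.004]
force: [-4.7, 1.3, 17.3]
width: 0.0155
gripper_force: 30.0
```

>>> play_rows:
  travel:
    - [0, 0, 0]
    - [0, 0, 0]
    - [0, 0, 0]
  twist: [0, 0, 0]
  newtons: 3

```text
t: 23.45
eef_pos: [0.457, 0.149, 0.1709]
ee_rot: [-3.14, 0.002, -2.005]
force: [-2.2, 1.2, 5.5]
width: 0.0159
gripper_force: 3.0
```

```bash
python3 st.py
python3 - <<'E'
from h import *
import cv2
S=imaging.grab_frame("side")
r=lambda i:cv2.resize(i,(500,500),interpolation=cv2.INTER_CUBIC)
cv2.imwrite("pics/r.png",r(S["pixels"][170:290,180:300,::-1]))
E
```

```text
t 23.45
eef_pos [0.457  0.149  0.1709]
ee_rot [-3.1400e+00  2.1000e-03 -2.0051e+00]
force [-2.1513  1.1707  5.4822]
moment [0.4289 0.8655 0.0582]
width 0.0159
```

View pics/r.png

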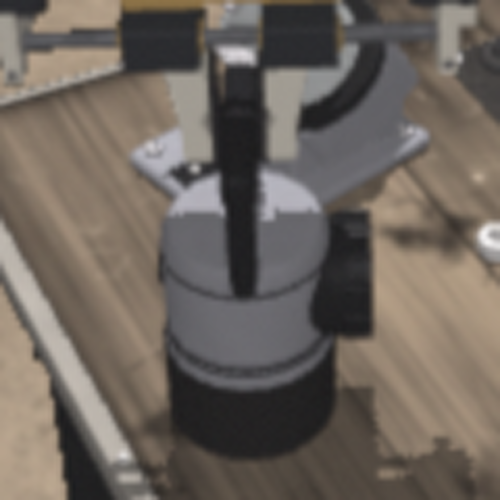

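The lamp is standing on the bench, foot at (250,440), with the bar between the pads and still lightly loaded downward. I'll release and retreat upward.

>>> play_rows:
  travel:
    - [0, 0, 0]
    - [0, 0, 0]
    - [0, 0, 0]
    - [0, 0, 0]
  twist: [0, 0, 0, 0]
  fingers: 0.55

```text
t: 24.0
eef_pos: [0.4561, 0.1483, 0.1696]
ee_rot: [-3.142, -0.0, -2.006]
force: [-0.8, 0.1, -0.8]
width: 0.0468
gripper_force: 0.0
```

>>> play_rows:
  travel:
    - [0, 0, -0.4]
    - [0, 0, -0.8]
    - [0, 0, -0.8]
    - [0, 0, -0.8]
    - [0, 0, -0.8]
    - [0, 0, -0.8]
    - [0, 0, -0.8]
    - [0, 0, 0]
  twist: [0, 0, 0, 0, 0, 0, 0, 0]

```text
t: 25.0
eef_pos: [0.4568, 0.1487, 0.3019]
ee_rot: [-3.14, 0.003, -2.006]
force: [0.5, -0.1, -0.3]
width: 0.0485
gripper_force: 0.0
```

>>> play_rows:
  travel:
    - [-0.5, 0.5, 0]
    - [-1, 1, 0]
    - [-1, 1, 0]
    - [-1, 1, 0]
    - [-1, 1, 0]
    - [-1, 1, 0]
    - [-0.6, 0.6, 0]
    - [0, 0, 0]
  twist: [0, 0, 0, 0, 0, 0, 0, 0]

```text
t: 26.0
eef_pos: [0.3812, 0.352, 0.2989]
ee_rot: [3.141, -0.001, -2.004]
force: [-0.5, -0.4, -0.2]
width: 0.0485
gripper_force: 0.0
```

```bash
python3 st.py
python3 - <<'E'
from fit import *
F={c:imaging.grab_frame(c) for c in ("side","top")}
for c in F:
    for n in("lamp","pinion"):print(c,n,[(np.round(d["extent"],0),round(d["confidence"],2)) for d in models.boxes_of(n,c)[:1]])
R=Ro.from_euler('z',-25,degrees=True).as_matrix();o=np.array([.457,.149,0])
cv2.imwrite("pics/f.png",np.hstack([overlay(F["side"],R,o,(190,150,350,310),""),overlay(F["top"],R,o,(190,140,350,300),"")]))
E
```

```text
t 26.0
eef_pos [0.3812 0.352  0.2989]
ee_rot [ 3.1414e+00 -1.4000e-03 -2.0039e+00]
force [-0.5071 -0.3854 -0.21  ]
moment [-0.0114 -0.0436 -0.0293]
width 0.0485
side lamp [(array([244., 233.,  48.,  95.]), 0.92)]
side pinion [(array([320., 256.,  25.,  29.]), 0.77)]
top lamp []
top pinion [(array([290., 190.,  19.,  23.]), 0.62)]
```

View pics/f.png

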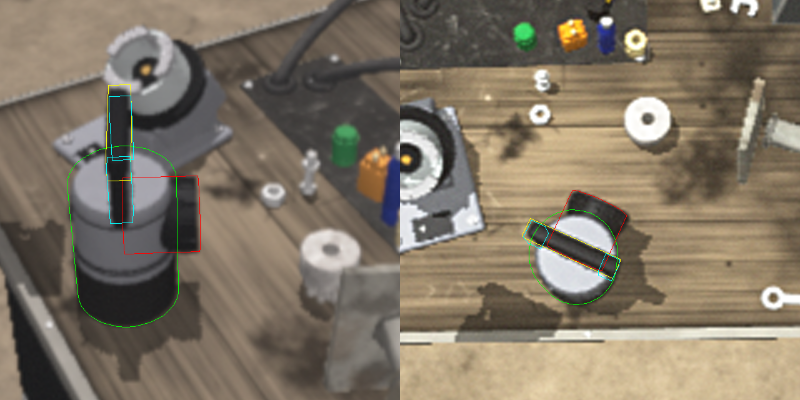

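The final view shows the lamp upright at (0.457, 0.149). The overlay matches it, and the lens points at the pinion at top-view (648,120). I'll hand the job in.

```bash
python3 -c "
from station import arm; print(arm.job_done())"
```

```text
the job is handed in; nothing more can be done
None
```

The lamp is out of the bayonet and standing upright on the bench, released, with its lens facing the pinion from about 16 cm axis to centre (roughly 8 cm clear). The job is handed in at about 26 s; the hand-in call gave no verdict.

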